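Level the counting-table balance

TASK

The coin tin on one pan of the balance weighs 350 g and a 100 g weight already stands on the other pan. From the knobbed steel weights on the table (50, 100, 200 and 500 g; the bigger, the heavier) add the 50 g and the 200 g to the lighter, raised pan, so that the beam levels and stays level by itself.

Things in the scene. Friction and masses are not known exactly. Their poses are not given: they have to be found in the camera images.
- balance: Balance, base 130 x 340 mm. Origin: centre of its underside; y runs along the beam, z up. Flat rimless pans, 160 mm across, centred at x = 0, y = +130 mm (left) and -130 mm (right), tops 100 mm up when level; they stay horizontal. The tin and the 100 g weight stand, either way round, 30 mm to the +x side of their pans' centres; the -x halves are free. Pointer in the middle: 156 mm high.
- beam (a joint): Beam tilt in rad, 0 = level; positive: the left pan (balance +y) is high by 130 mm x tilt, the other as low; stops at -0.07 and 0.07. Free-moving: 50 g too little or too much takes it to a stop; where a load stands on its pan does not matter. Tin: 62 mm across, 96 high; 100 g weight facing it: 24 across, 38 high.
- w50_center (a point): The 50 g weight, smallest of the four on the table (all masses are exact): a plain steel cylindrical weight with a small knob on top, 18 mm across, 32 mm high in all (straight part: the lower 22 mm; knob 14 mm across). The point is on its axis, half-way up, 16 mm over its underside; z is up along the axis.
- w200_center (a point): The 200 g weight, second biggest of the four: a plain steel cylindrical weight with a small knob on top, 30 mm across, 46 high in all (straight part: the lower 32). Point: on its axis, half-way up, 23 mm over its underside; z up. The other two are 100 g (24 across, 38 high) and 500 g (40 across, 64 high); all four stand on the table, 75 mm or more between centres, in any order.
Not all that is in view belongs to the job. What is shaped like the part that bears w50_center but red is not meant.

How it is judged (in metres and radians):
At the end, for the whole second after the job is handed in: The 50 g and the 200 g weight lie together on the pan with the 100 g weight, and the beam stays level within 0.02 rad (about 1 degree) (value of joint beam between -0.02 and 0.02 rad and (y of each of w50_center, w200_center in the frame of balance above 0.05 m or y of each of w50_center, w200_center in the frame of balance below -0.05 m) and z of each of w50_center, w200_center in the frame of balance above 0.095 m); the robot touches nothing.
It also fails if it takes over 64 s, if anything falls off the work surface, if the arm or the gripper's body presses on something with over 40 N, if the wrist force passes 120 N, or if a joint passes its speed limit or range.

ROBOT

A 6-joint arm with a two-finger parallel gripper is mounted at the origin on the work surface. World frame = base frame: x ahead of the robot, y to its left, z up, the work surface at z = 0. Lengths are in m, angles in degrees, forces in N, time in s.
With the tool pointing down it reaches from about 0.3 to 0.75 m from the base axis. Payload 8.5 kg.
Tool frame: the origin (TCP) lies on the centre line of the jaws, within the pads' length; the fingertips stand 19 mm ahead of it and the grasp point (between the pads) is the TCP (env.tcp_to_tips is the z of the fingertips in the tool frame, in m); z points along the fingers, y is the line along which they close (so a half turn about z gives the same grasp; the last joint's range is limited). The gripper opens to 85 mm and grips with 20 to 120 N. Pads are 22 mm wide; open, the fingers measure 114 mm over their backs; the gripper's body (76 mm by 85 mm) begins 54 mm behind the grasp point. The pads swing forward as they close: fully open they stand 13 mm farther back than shut.
Start: joints at [52.638, 21.807, 74.336, -0, 83.858, -12.336], TCP at [0.233, 0.498, 0.212] pointing down, gripper open.
Joint ranges: [-178.18, 178.18], [-50.72, 133.34], [12.68, 142.11], [-81.47, 261.47], [9.98, 163.14], [-165.26, 165.26]. Speed limits (degrees/s): [136.94, 136.94, 180, 180, 180, 180].

INTERFACE

Orientations are given as a 3x3 rotation matrix whose columns are the frame's x, y, z axes.
In Python, from rig import env gives the robot as it stands.
- The arm moves only by the tool servo_tool, never from a script. Its argument "steps" is a list of rows, each an object of numbers: "tx", "ty", "tz": the shift along the world's x, y, z in cm; "yaw": the turn about the world's z in degrees; "claw": the finger opening in cm, from 0 to 8.54. In form: [{"tx": .., "ty": .., "tz": .., "yaw": .., "claw": ..}, ...]. A call has 1 to 20 rows; each row shifts and turns the commanded pose from where the row before left it; what a row does not reach is not made up. A row lasts 1/10 s, in which the tool goes at most 50 mm and 8.59 degrees, less where a joint would pass 70% of its speed; a pose out of reach is approached as far as the arm can. A call with a gripper value outside its range is refused whole. The fingers move at their own pace and stop on an object; "newtons" is the grip in N (left out, the last holds). Time passes only in rows, so rows that do not move let the fingers close. It gives the time, the measured TCP pose, the force, the opening and the grip force at its end, in the units of the state.
- env.observe(): the state, without advancing time (a new reading comes with each control period).
- env.get_image(name): name is "side" or "top"; returns (picture, depth): 400x640x3 uint8, red, green, blue; 400x640 float32, m along the optical axis (not along the pixel's ray), 0 where there is no reading.
- env.camera_model(name): a dict with "fovy" (degrees; the focal length in pixels is half the picture's height over the tangent of half this angle, whatever the lens; pixels are square), "cx", "cy" (the principal point, pixels), "dist_coeffs" ([k1, k2, p1, p2, k3] as OpenCV has them; the pictures are not rectified), "T" (4x4, takes a point from camera to world coordinates). Camera axes: x right, y down, z forward; pixel columns grow to the right and rows downward; lengths in m; the calibration is good to about 2 mm. A picture is of the moment at which its call begins. camera_model takes no time and is no camera call.
- env.close_job(): hands the job in; it is judged then, once.
The state is a dict: "time_s": time; "q": joint angles; "qvel": joint speeds; "joint_efforts": joint torques, N m; "position": TCP position; "tool_rot": TCP orientation; "ft_force": force on the tool from outside, world axes, zero at the start; "wrist_torque": the same for the moment, N m; "grip_width": finger opening in m; "gripper_force": force on a finger pad.
Only numpy, scipy, OpenCV 4.12 (cv2) and the standard library are available. Lean on these libraries where they do the work, as an engineer would, in place of code of your own. Each camera call takes 0.05 s, during which the arm holds its last target. There are 200 camera calls.

## Working session

There is one attempt and no reset: what is moved stays moved. The work goes in short steps, Python scripts to look and compute and a tool call to move; the robot and the scene stay as the last step left them, time stands still between calls to the robot, and variables do not carry over. Pictures are saved under pics/ and viewed, at most 10 in all, crops included, and the job is handed in when it is done.

Besides the shell and the picture viewer there is one more tool, called after "Request:" as name([rows], argument=value, ...), one row to a line, values as JSON. servo_tool: Moves the arm, as the interface text tells. Its arguments: {"type":"object","properties":{"steps":{"type":"array"},"newtons":{"type":"number"}},"required":["steps"]}

```bash
ls; mkdir -p pics; cat > h.py <<'E'
import numpy as np, cv2
from rig import env
def shot(n):
    im,d=env.get_image(n); np.savez(f'{n}.npz',im=im,d=d); return im,d
def load(n):
    z=np.load(f'{n}.npz'); return z['im'],z['d']
def pts(n,uv,d=None,z=None):
    m=env.camera_model(n); f=200/np.tan(np.radians(m['fovy'])/2)
    K=np.array([[f,0,m['cx']],[0,f,m['cy']],[0,0,1]]); uv=np.array(uv,float).reshape(-1,1,2)
    r=cv2.undistortPoints(uv,K,np.array(m['dist_coeffs'],float)).reshape(-1,2)
    r=np.c_[r,np.ones(len(r))]; T=np.array(m['T'])
    w=r@T[:3,:3].T
    if z is not None: s=(z-T[2,3])/w[:,2]
    else: s=np.asarray(d,float).reshape(-1)
    return T[:3,3]+w*s[:,None]
def cloud(n,d):
    v,u=np.mgrid[0:400,0:640]; return pts(n,np.c_[u.ravel(),v.ravel()],d=d.ravel()).reshape(400,640,3)
E
python3 - <<'E'
from h import *
for n in('top','side'):
    im,d=shot(n); cv2.imwrite(f'pics/{n}0.png',im[...,::-1]); m=env.camera_model(n); print(n,m['fovy'],np.round(m['T'],3),m['dist_coeffs'],(d>0).mean())
s=env.observe();print(s['time_s'],s['position'],np.round(s['tool_rot'],3),s['grip_width'])
E
```

```text
pics
top 42.483880789236295 [[ 0.026 -0.988  0.151  0.361]
 [-0.999 -0.03  -0.028 -0.022]
 [ 0.032 -0.15  -0.988  1.022]
 [ 0.     0.     0.     1.   ]] [-0.0870903  0.         0.         0.         0.       ] 0.9960625
side 52.75081928253793 [[ 0.992 -0.069  0.106  0.424]
 [-0.126 -0.513  0.849 -0.615]
 [-0.004 -0.856 -0.518  0.443]
 [ 0.     0.     0.     1.   ]] [-0.09485788  0.          0.          0.          0.        ] 0.99586328125
0.1 [0.2325046  0.4981238  0.21097707] [[-0.906  0.423 -0.001]
 [ 0.423  0.906 -0.001]
 [ 0.    -0.001 -1.   ]] 0.08532144693951464
```

View pics/top0.png

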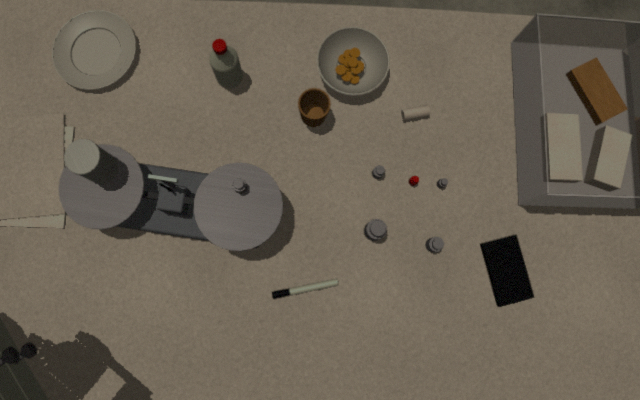

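View pics/side0.png

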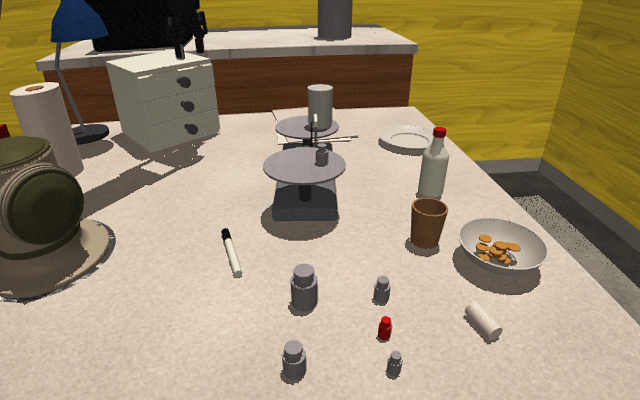

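The top view shows grey knobbed weights at (376,230), (436,244), (379,172) and (443,183), plus a red decoy at (414,181). The tin stands on the low pan (83,155) and the 100 g weight on the raised pan (240,186). In the side view the same grey weights are at (304,287), (293,360), (382,290) and (395,363), with red at (385,328).

Candidates for the 50 g: grey (443,183), grey (379,172), red (414,181). Candidates for the 200 g: (436,244), (376,230), (379,172). By size I choose 50 g = (443,183) and 200 g = (436,244), and will check this by measured height and diameter.

```bash
python3 - <<'E'
from h import *
from scipy import ndimage as N
cl={}
for n in('top','side'):
    im,d=load(n); P=cloud(n,d); cl[n]=P
    ok=(d>0)
    tab=np.median(P[350:399,300:600,2]) if n=='top' else np.median(P[330:390,150:270,2]); print(n,'table z',tab)
    m=ok&(P[...,2]>tab+.008)&(P[...,2]<.09)&(P[...,0]>.2)&(P[...,0]<.5)&(P[...,1]>-.4)&(P[...,1]<0.02)
    L,k=N.label(m)
    for i in range(1,k+1):
        q=P[L==i]; c=im[L==i].mean(0)
        if len(q)<25: continue
        top=q[q[:,2]>q[:,2].max()-.006]; v,u=np.argwhere(L==i).mean(0)
        print(n,'uv',u.round(),v.round(),'n',len(q),'zmax',(q[:,2].max()-tab).round(4),'mid',((q.min(0)+q.max(0))/2).round(4),'ext',np.ptp(q,axis=0).round(4),'topc',top.mean(0).round(4),c.round())
P=cl['top'];im,d=load('top')
# raised pan: points
for name,u0,u1,v0,v1 in(('right',185,295,155,260),('left',50,150,135,235)):
    q=P[v0:v1,u0:u1].reshape(-1,3); q=q[(q[:,2]>.07)&(q[:,2]<.125)]
    h,e=np.histogram(q[:,2],np.arange(.07,.126,.0025)); z=e[h.argmax()]+.00125
    s=q[abs(q[:,2]-z)<.005]; c,r=cv2.minEnclosingCircle((s[:,:2]*1000).astype(np.float32))
    print(name,'z',np.median(s[:,2]),'circle',c,r)
    if name=='right':
        w=P[v0:v1,u0:u1].reshape(-1,3); w=w[(w[:,2]>z+.03)&(w[:,2]<.2)]; print('100g top',w.mean(0),w.max(0),len(w))
    else:
        w=P[120:v1,u0:u1].reshape(-1,3); w=w[(w[:,2]>z+.08)]; print('tin top',w.mean(0),w.max(0),len(w))
cv2.imwrite('pics/crop.png',np.hstack([cv2.resize(im[150:270,350:470,::-1],(400,400)),cv2.resize(load('side')[0][250:390,260:420,::-1],(400,400))]))
E
```

```text
top table z 0.00032730245219692033
top uv 375.0 230.0 n 372 zmax 0.0685 mid [ 0.4565 -0.1702  0.0389] ext [0.0388 0.0383 0.0599] topc [ 0.4567 -0.1698  0.0647] [79. 74. 70.]
top uv 435.0 244.0 n 226 zmax 0.049 mid [ 0.4312 -0.2888  0.029 ] ext [0.0289 0.0288 0.0407] topc [ 0.4313 -0.2896  0.0462] [75. 72. 68.]
top uv 486.0 251.0 n 131 zmax 0.0225 mid [ 0.4173 -0.3933  0.0156] ext [0.0475 0.0132 0.0144] topc [ 0.4225 -0.3949  0.0189] [14. 13. 12.]
top uv 307.0 288.0 n 451 zmax 0.0184 mid [ 0.34   -0.0412  0.0135] ext [0.0395 0.1201 0.0103] topc [ 0.3406 -0.0397  0.0143] [95. 94. 80.]
side table z -0.00019355169505222425
side uv 231.0 252.0 n 353 zmax 0.0163 mid [ 0.3426 -0.0414  0.012 ] ext [0.0392 0.1223 0.0081] topc [ 0.3434 -0.0459  0.0125] [171. 167. 150.]
side uv 304.0 286.0 n 1004 zmax 0.0654 mid [ 0.459  -0.1742  0.0365] ext [0.0393 0.0359 0.0573] topc [ 0.4589 -0.1735  0.0629] [98. 91. 90.]
side uv 294.0 358.0 n 741 zmax 0.048 mid [ 0.434  -0.2937  0.0278] ext [0.0298 0.0267 0.0399] topc [ 0.434  -0.2922  0.0454] [108. 101.  99.]
right z 0.10893463036946371 circle (484.7262268066406, 88.52886199951172) 80.56128692626953
100g top [0.51822189 0.08466404 0.14696807] [0.52632005 0.09288866 0.15119394] 86
left z 0.09068096318496077 circle (517.1212768554688, 346.6528625488281) 81.18487548828125
tin top [0.54014244 0.32619878 0.22550297] [0.57954495 0.37687339 1.02207812] 1141
```

View pics/crop.png

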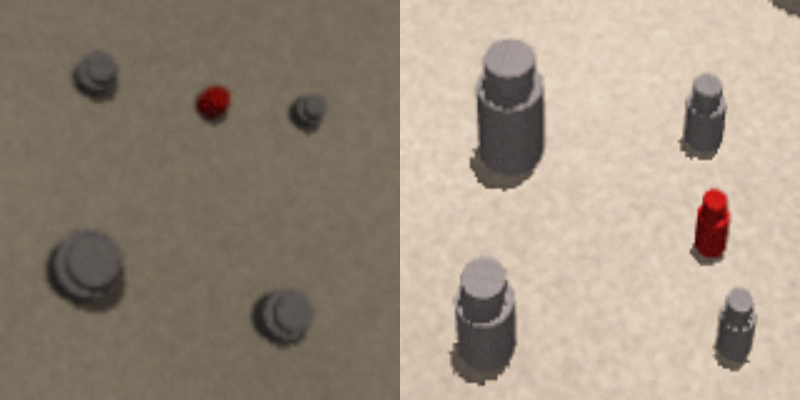

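The crop confirms it: 500 g at lower left, 200 g at lower right, the smallest grey (50 g) at right, and the red decoy between. My x limit of 0.5 cut off the 50 g, so I'll measure it now.

```bash
python3 - <<'E'
from h import *
from scipy import ndimage as N
for n in('top','side'):
    im,d=load(n); P=cloud(n,d)
    m=(d>0)&(P[...,2]>.008)&(P[...,2]<.06)&(P[...,0]>.48)&(P[...,0]<.62)&(P[...,1]>-.4)&(P[...,1]<-.12)
    L,k=N.label(m)
    for i in range(1,k+1):
        q=P[L==i]
        if len(q)<25: continue
        print(n,np.argwhere(L==i).mean(0)[::-1].round(),len(q),'zmax',q[:,2].max().round(4),'mid',((q.min(0)+q.max(0))/2).round(4),'ext',np.ptp(q,axis=0).round(4),'topc',q[q[:,2]>q[:,2].max()-.006].mean(0).round(4),im[L==i].mean(0).round())
im,d=load('side'); P=cloud('side',d)
q=P[120:200,250:355].reshape(-1,3); s=q[(abs(q[:,2]-.109)<.006)]; c,r=cv2.minEnclosingCircle((s[:,:2]*1000).astype(np.float32)); print('side pan',c,r)
q=P[140:180,305:335].reshape(-1,3); s=q[(q[:,2]>.13)&(q[:,1]<.15)]; print('side 100g',((s.min(0)+s.max(0))/2).round(4),len(s))
E
```

```text
top [378. 171.] 119 zmax 0.0416 mid [ 0.5743 -0.1769  0.0248] ext [0.0233 0.0215 0.0336] topc [ 0.5746 -0.1771  0.0381] [74. 70. 66.]
top [414. 180.] 76 zmax 0.0358 mid [ 0.5591 -0.2482  0.0222] ext [0.0168 0.0162 0.0272] topc [ 0.5601 -0.2489  0.0322] [86. 17. 14.]
top [442. 182.] 81 zmax 0.0339 mid [ 0.5567 -0.3079  0.0218] ext [0.0174 0.0188 0.0242] topc [ 0.5567 -0.3077  0.0313] [70. 66. 62.]
side [382. 287.] 324 zmax 0.0395 mid [ 0.5757 -0.1793  0.0238] ext [0.0233 0.0222 0.0314] topc [ 0.5757 -0.1795  0.0375] [101.  94.  92.]
side [385. 327.] 223 zmax 0.0326 mid [ 0.5615 -0.252   0.0203] ext [0.0175 0.0157 0.0245] topc [ 0.5613 -0.2516  0.0308] [124.  23.  21.]
side [394. 362.] 271 zmax 0.0337 mid [ 0.5582 -0.3097  0.0209] ext [0.0175 0.0154 0.0255] topc [ 0.5577 -0.3094  0.0314] [104.  97.  95.]
side pan (521.9754028320312, 174.07171630859375) 174.83274841308594
side 100g [ 0.4782 -0.2613  0.2863] 125
```

The 50 g is at about (0.557, -0.3085) and the 200 g at (0.4325, -0.2905), averaged over both views. The raised pan's centre is (0.485, 0.0885) with its top at 0.109. The free half is on the world -x side, and the beam y axis is about (0.125, 0.992).

I'll place the 200 g first and the 50 g last. Going above the 200 g, closing along balance x (a yaw of -72°).

Request:
servo_tool([
  {"tx":1,"ty":-3.94,"yaw":-3.6,"claw":6},
  {"tx":1,"ty":-3.94,"yaw":-3.6},
  {"tx":1,"ty":-3.94,"yaw":-3.6},
  {"tx":1,"ty":-3.94,"yaw":-3.6},
  {"tx":1,"ty":-3.94,"yaw":-3.6},
  {"tx":1,"ty":-3.94,"yaw":-3.6},
  {"tx":1,"ty":-3.94,"yaw":-3.6},
  {"tx":1,"ty":-3.94,"yaw":-3.6},
  {"tx":1,"ty":-3.94,"yaw":-3.6},
  {"tx":1,"ty":-3.94,"yaw":-3.6},
  {"tx":1,"ty":-3.94,"yaw":-3.6},
  {"tx":1,"ty":-3.94,"yaw":-3.6},
  {"tx":1,"ty":-3.94,"yaw":-3.6},
  {"tx":1,"ty":-3.94,"yaw":-3.6},
  {"tx":1,"ty":-3.94,"yaw":-3.6},
  {"tx":1,"ty":-3.94,"yaw":-3.6},
  {"tx":1,"ty":-3.94,"yaw":-3.6},
  {"tx":1,"ty":-3.94,"yaw":-3.6},
  {"tx":1,"ty":-3.94,"yaw":-3.6},
  {"tx":1,"ty":-3.94,"yaw":-3.6},
], newtons=30)

```text
invalid input at $.steps[0]: expected keys tx, ty, tz, yaw, claw
```

Request:
servo_tool([
  {"tx":1,"ty":-3.94,"tz":0,"yaw":-3.6,"claw":6},
  {"tx":1,"ty":-3.94,"tz":0,"yaw":-3.6,"claw":6},
  {"tx":1,"ty":-3.94,"tz":0,"yaw":-3.6,"claw":6},
  {"tx":1,"ty":-3.94,"tz":0,"yaw":-3.6,"claw":6},
  {"tx":1,"ty":-3.94,"tz":0,"yaw":-3.6,"claw":6},
  {"tx":1,"ty":-3.94,"tz":0,"yaw":-3.6,"claw":6},
  {"tx":1,"ty":-3.94,"tz":0,"yaw":-3.6,"claw":6},
  {"tx":1,"ty":-3.94,"tz":0,"yaw":-3.6,"claw":6},
  {"tx":1,"ty":-3.94,"tz":0,"yaw":-3.6,"claw":6},
  {"tx":1,"ty":-3.94,"tz":0,"yaw":-3.6,"claw":6},
  {"tx":1,"ty":-3.94,"tz":0,"yaw":-3.6,"claw":6},
  {"tx":1,"ty":-3.94,"tz":0,"yaw":-3.6,"claw":6},
  {"tx":1,"ty":-3.94,"tz":0,"yaw":-3.6,"claw":6},
  {"tx":1,"ty":-3.94,"tz":0,"yaw":-3.6,"claw":6},
  {"tx":1,"ty":-3.94,"tz":0,"yaw":-3.6,"claw":6},
  {"tx":1,"ty":-3.94,"tz":0,"yaw":-3.6,"claw":6},
  {"tx":1,"ty":-3.94,"tz":0,"yaw":-3.6,"claw":6},
  {"tx":1,"ty":-3.94,"tz":0,"yaw":-3.6,"claw":6},
  {"tx":1,"ty":-3.94,"tz":0,"yaw":-3.6,"claw":6},
  {"tx":1,"ty":-3.94,"tz":0,"yaw":-3.6,"claw":6},
], newtons=30)

```text
time_s: 2.1
position: [0.4327, -0.2913, 0.2112]
tool_rot: [[0.125, 0.992, -0.0], [0.992, -0.125, 0.001], [0.001, -0.0, -1.0]]
ft_force: [1.4, 0.6, 0.7]
grip_width: 0.0599
gripper_force: 0.0
```

Request:
servo_tool([
  {"tx":0,"ty":0.1,"tz":-4,"yaw":0,"claw":6},
  {"tx":0,"ty":0,"tz":-4,"yaw":0,"claw":6},
  {"tx":0,"ty":0,"tz":-4,"yaw":0,"claw":6},
  {"tx":0,"ty":0,"tz":-3,"yaw":0,"claw":6},
  {"tx":0,"ty":0,"tz":-2,"yaw":0,"claw":6},
  {"tx":0,"ty":0,"tz":-1,"yaw":0,"claw":6},
  {"tx":0,"ty":0,"tz":-0.6,"yaw":0,"claw":6},
  {"tx":0,"ty":0,"tz":0,"yaw":0,"claw":6},
  {"tx":0,"ty":0,"tz":0,"yaw":0,"claw":2},
  {"tx":0,"ty":0,"tz":0,"yaw":0,"claw":2},
  {"tx":0,"ty":0,"tz":0,"yaw":0,"claw":2},
  {"tx":0,"ty":0,"tz":0,"yaw":0,"claw":2},
  {"tx":0,"ty":0,"tz":0,"yaw":0,"claw":2},
  {"tx":0,"ty":0,"tz":0,"yaw":0,"claw":2},
], newtons=30)

```text
time_s: 3.5
position: [0.4332, -0.289, 0.026]
tool_rot: [[0.122, 0.992, 0.001], [0.992, -0.122, -0.001], [-0.001, 0.001, -1.0]]
ft_force: [2.2, -0.4, 4.6]
grip_width: 0.02
gripper_force: 2.4
```

The opening reads 20 mm where I expected 30, so I'll look before doing anything else.

```bash
python3 - <<'E'
from h import *
a,_=shot('side'); b,_=shot('top')
cv2.imwrite('pics/c1.png',np.hstack([cv2.resize(a[220:400,200:440,::-1],(530,400)),cv2.resize(b[150:290,350:444,::-1],(268,400))]))
s=env.observe(); print(s['grip_width'],s['gripper_force'],s['ft_force'],env.tcp_to_tips)
E
```

```text
0.019692867783452906 2.7838857649840065 [2.52246254 0.93206904 5.35596636] 0.019
```

View pics/c1.png

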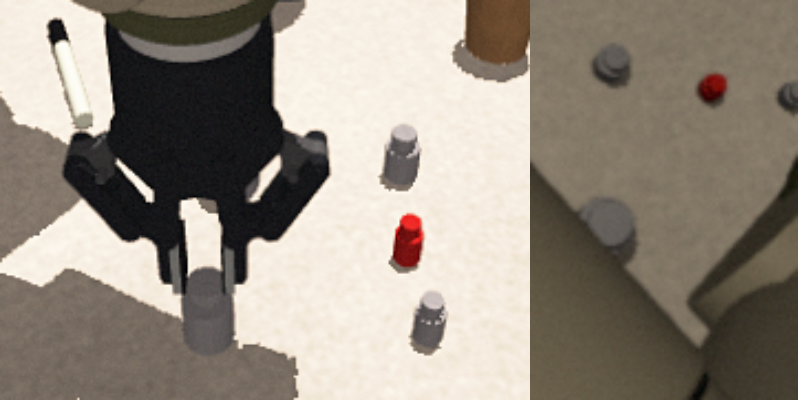

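The side crop shows the 200 g still upright and unmoved at about (294,360), with the fingertips behind or above it near (290,350). I'll use depth to see where the fingers really are.

```bash
python3 - <<'E'
from h import *
im,d=load('side'); P=cloud('side',d); 
for v in range(310,382,5): print(v,[tuple((P[v,u]*1000).round().astype(int)) if d[v,u]>0 else 0 for u in (277,283,290,294,300,304,308)])
E
```

```text
310 [(np.int64(419), np.int64(-306), np.int64(126)), (np.int64(426), np.int64(-183), np.int64(-1)), (np.int64(436), np.int64(-185), np.int64(0)), (np.int64(442), np.int64(-185), np.int64(-1)), (np.int64(443), np.int64(-308), np.int64(125)), (np.int64(447), np.int64(-309), np.int64(125)), (np.int64(452), np.int64(-309), np.int64(125))]
315 [(np.int64(418), np.int64(-305), np.int64(118)), (np.int64(425), np.int64(-194), np.int64(0)), (np.int64(435), np.int64(-195), np.int64(0)), (np.int64(441), np.int64(-196), np.int64(0)), (np.int64(443), np.int64(-308), np.int64(118)), (np.int64(447), np.int64(-309), np.int64(118)), (np.int64(452), np.int64(-309), np.int64(117))]
320 [(np.int64(418), np.int64(-300), np.int64(104)), (np.int64(424), np.int64(-280), np.int64(83)), (np.int64(435), np.int64(-204), np.int64(-1)), (np.int64(440), np.int64(-205), np.int64(-1)), (np.int64(443), np.int64(-304), np.int64(105)), (np.int64(447), np.int64(-304), np.int64(104)), (np.int64(452), np.int64(-304), np.int64(104))]
325 [(np.int64(417), np.int64(-300), np.int64(97)), (np.int64(424), np.int64(-284), np.int
[... 3199 characters left out ...]
t64(451), np.int64(-293), np.int64(0))]
375 [(np.int64(412), np.int64(-294), np.int64(-1)), (np.int64(419), np.int64(-296), np.int64(0)), (np.int64(428), np.int64(-304), np.int64(10)), (np.int64(433), np.int64(-305), np.int64(10)), (np.int64(440), np.int64(-304), np.int64(7)), (np.int64(446), np.int64(-298), np.int64(-2)), (np.int64(450), np.int64(-300), np.int64(-1))]
380 [(np.int64(411), np.int64(-303), np.int64(0)), (np.int64(419), np.int64(-303), np.int64(-1)), (np.int64(427), np.int64(-305), np.int64(1)), (np.int64(432), np.int64(-305), np.int64(0)), (np.int64(440), np.int64(-306), np.int64(0)), (np.int64(445), np.int64(-306), np.int64(-1)), (np.int64(450), np.int64(-308), np.int64(0))]
```

Depth puts the fingertips at z≈0.050, not the 0.007 implied by the reported TCP. The body also sits about 43 mm higher than reported, while xy agrees. I'll open, move a known 2 cm up and measure whether this is a constant offset or a scale error.

Request:
servo_tool([
  {"tx":0,"ty":0,"tz":0,"yaw":0,"claw":6},
  {"tx":0,"ty":0,"tz":0,"yaw":0,"claw":6},
  {"tx":0,"ty":0,"tz":0,"yaw":0,"claw":6},
  {"tx":0,"ty":0,"tz":1,"yaw":0,"claw":6},
  {"tx":0,"ty":0,"tz":1,"yaw":0,"claw":6},
  {"tx":0,"ty":0,"tz":0,"yaw":0,"claw":6},
  {"tx":0,"ty":0,"tz":0,"yaw":0,"claw":6},
])

```text
time_s: 4.3
position: [0.4328, -0.2888, 0.046]
tool_rot: [[0.122, 0.992, 0.001], [0.992, -0.122, -0.001], [-0.001, 0.001, -1.0]]
ft_force: [-0.0, -0.9, -0.7]
grip_width: 0.0604
gripper_force: 0.0
```

```bash
python3 - <<'E'
from h import *
im,d=shot('side'); P=cloud('side',d)
s=env.observe(); print(s['position'],s['grip_width'],s['q'],s['ft_force'],s['joint_efforts'])
dark=(im.max(2)<75)&(d>0)&(abs(P[...,0]-.433)<.09)&(abs(P[...,1]+.29)<.05)&(P[...,2]>.03)
for lo,hi in((.36,.433),(.433,.51)):
    q=P[dark&(P[...,0]>lo)&(P[...,0]<hi)&(P[...,2]<.15)]
    print(np.percentile(q[:,2],[0,1,3,10]).round(4), q[q[:,2]<np.percentile(q[:,2],8)].mean(0).round(4))
cv2.imwrite('pics/c2.png',cv2.resize(im[200:400,180:460,::-1],(784,560)))
E
```

```text
[ 0.43261954 -0.28861682  0.0456431 ] 0.06032083645807466 [-4.67654839e+01  2.95538534e+01  9.27137419e+01 -2.66741819e-03
  5.77205869e+01 -3.97407264e+01] [ 0.1786655   0.53190747 -0.06479007] [ 1.07103024e-02 -4.58299577e+01 -1.67723322e+01 -3.50474329e-04
  5.60069166e-03  2.17591491e-06]
[0.0708 0.0757 0.0822 0.0967] [ 0.3984 -0.2899  0.0834]
[0.0765 0.0809 0.0867 0.1074] [ 0.4698 -0.302   0.0899]
```

View pics/c2.png

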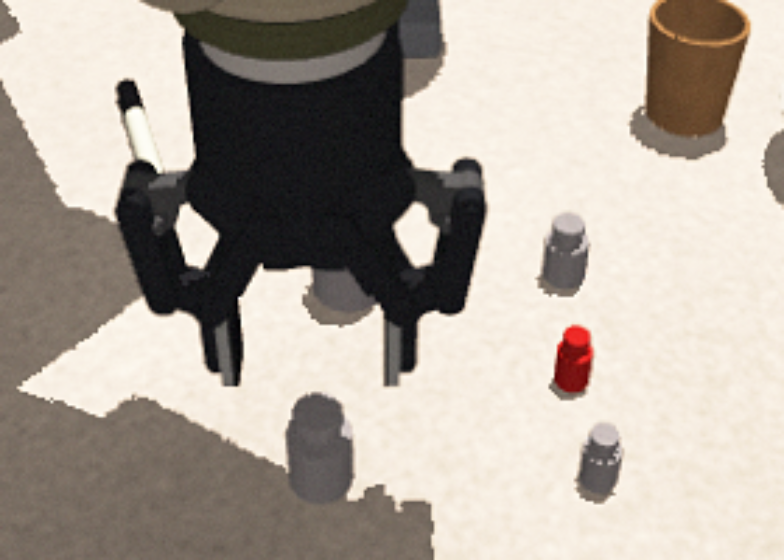

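The crop shows the 200 g upright at (294,360). The fingertips are well above it, with left pad tip at about (262.5,337) and right at (320,337). The offset looks constant, so I'll fix its value by casting rays on the pad-tip pixels.

```bash
python3 - <<'E'
from h import *
T=np.array(env.camera_model('side')['T'])[:3,3]
for nm,uv,zr in(('open',(262.5,337),.0456),('open R',(320,337),.0456),('closed',(283.8,351.4),.026)):
    a=pts('side',[uv],d=[1.])[0]-T; p=T+a*((-.2996-T[1])/a[1]); print(nm,p.round(4),'tip-TCPz',(p[2]-zr).round(4))
E
```

```text
open [ 0.3997 -0.2996  0.0784] tip-TCPz 0.0328
open R [ 0.4658 -0.2996  0.0688] tip-TCPz 0.0232
closed [ 0.4225 -0.2996  0.0497] tip-TCPz 0.0237
```

The fingertips really are about 43 mm higher than reported, and the offset is constant. I'll trust the cameras: descend 6 cm (tips about 1 cm above the table) and close.

Request:
servo_tool([
  {"tx":0,"ty":-0.1,"tz":-2,"yaw":0,"claw":6},
  {"tx":0,"ty":0,"tz":-2,"yaw":0,"claw":6},
  {"tx":0,"ty":0,"tz":-1,"yaw":0,"claw":6},
  {"tx":0,"ty":0,"tz":-0.5,"yaw":0,"claw":6},
  {"tx":0,"ty":0,"tz":-0.5,"yaw":0,"claw":6},
  {"tx":0,"ty":0,"tz":0,"yaw":0,"claw":6},
])

```text
time_s: 4.95
position: [0.4327, -0.2896, -0.0146]
tool_rot: [[0.122, 0.992, -0.0], [0.992, -0.122, 0.0], [0.0, -0.0, -1.0]]
ft_force: [-0.1, -0.1, 0.5]
grip_width: 0.0604
gripper_force: 0.0
```

Request:
servo_tool([
  {"tx":0,"ty":0,"tz":0,"yaw":0,"claw":2},
  {"tx":0,"ty":0,"tz":0,"yaw":0,"claw":2},
  {"tx":0,"ty":0,"tz":0,"yaw":0,"claw":2},
  {"tx":0,"ty":0,"tz":0,"yaw":0,"claw":2},
  {"tx":0,"ty":0,"tz":0,"yaw":0,"claw":2},
  {"tx":0,"ty":0,"tz":0,"yaw":0,"claw":2},
], newtons=30)

```text
time_s: 5.55
position: [0.4329, -0.2899, -0.0139]
tool_rot: [[0.122, 0.992, 0.001], [0.992, -0.122, -0.001], [-0.001, 0.001, -1.0]]
ft_force: [-0.9, 0.4, 5.8]
grip_width: 0.0283
gripper_force: 29.5
```

Gripped at 28 mm with 30 N. Lifting, then moving to the pan's free half, target (0.453, 0.117).

Request:
servo_tool([
  {"tx":0,"ty":0,"tz":2,"yaw":0,"claw":2},
  {"tx":0,"ty":0,"tz":4,"yaw":0,"claw":2},
  {"tx":0,"ty":0,"tz":4,"yaw":0,"claw":2},
  {"tx":0,"ty":0,"tz":4,"yaw":0,"claw":2},
  {"tx":0,"ty":0,"tz":2.4,"yaw":0,"claw":2},
  {"tx":0.2,"ty":3.7,"tz":0,"yaw":0,"claw":2},
  {"tx":0.2,"ty":3.7,"tz":0,"yaw":0,"claw":2},
  {"tx":0.2,"ty":3.7,"tz":0,"yaw":0,"claw":2},
  {"tx":0.2,"ty":3.7,"tz":0,"yaw":0,"claw":2},
  {"tx":0.2,"ty":3.7,"tz":0,"yaw":0,"claw":2},
  {"tx":0.2,"ty":3.7,"tz":0,"yaw":0,"claw":2},
  {"tx":0.2,"ty":3.7,"tz":0,"yaw":0,"claw":2},
  {"tx":0.2,"ty":3.7,"tz":0,"yaw":0,"claw":2},
  {"tx":0.2,"ty":3.7,"tz":0,"yaw":0,"claw":2},
  {"tx":0.2,"ty":3.7,"tz":0,"yaw":0,"claw":2},
  {"tx":0,"ty":2,"tz":0,"yaw":0,"claw":2},
  {"tx":0,"ty":1.7,"tz":0,"yaw":0,"claw":2},
  {"tx":0,"ty":0,"tz":0,"yaw":0,"claw":2},
])

```text
time_s: 7.35
position: [0.4521, 0.1189, 0.1493]
tool_rot: [[0.12, 0.993, -0.001], [0.993, -0.12, 0.0], [0.0, -0.001, -1.0]]
ft_force: [0.4, -0.2, -1.7]
grip_width: 0.0283
gripper_force: 30.2
```

```bash
python3 - <<'E'
from h import *
a,d=shot('side'); P=cloud('side',d); s=env.observe(); print(s['position'],s['grip_width'],s['gripper_force'])
cv2.imwrite('pics/c3.png',cv2.resize(a[40:240,200:440,::-1],(720,600)))
E
```

```text
[0.45226083 0.11785232 0.14928111] 0.028232071997712247 30.226099491119385
```

View pics/c3.png

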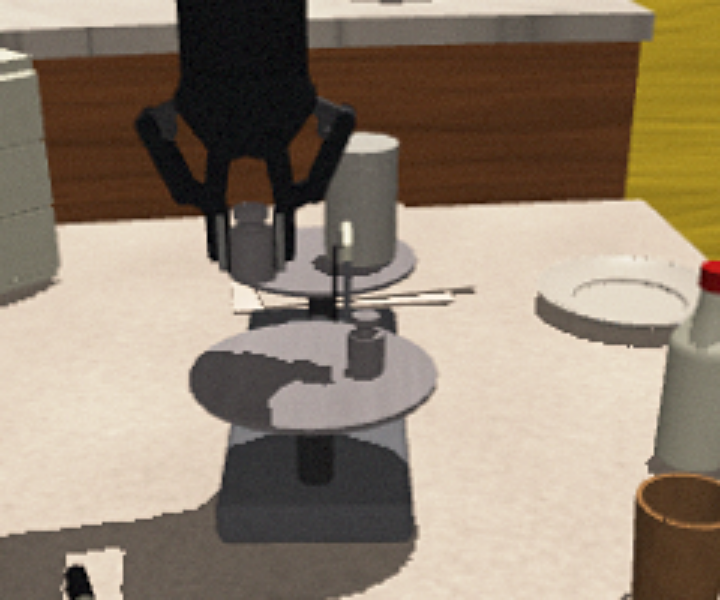

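The 200 g is held upright at about (284,125), with the raised pan free below it. Descending 5.5 cm until it just presses the yielding pan, then opening.

Request:
servo_tool([
  {"tx":0,"ty":0,"tz":-2,"yaw":0,"claw":2},
  {"tx":0,"ty":0,"tz":-1.5,"yaw":0,"claw":2},
  {"tx":0,"ty":0,"tz":-1,"yaw":0,"claw":2},
  {"tx":0,"ty":0,"tz":-0.5,"yaw":0,"claw":2},
  {"tx":0,"ty":0,"tz":-0.3,"yaw":0,"claw":2},
  {"tx":0,"ty":0,"tz":-0.2,"yaw":0,"claw":2},
  {"tx":0,"ty":0,"tz":0,"yaw":0,"claw":2},
  {"tx":0,"ty":0,"tz":0,"yaw":0,"claw":2},
])

```text
time_s: 8.2
position: [0.4529, 0.1172, 0.095]
tool_rot: [[0.122, 0.992, 0.001], [0.992, -0.122, -0.0], [-0.0, 0.001, -1.0]]
ft_force: [0.2, 0.0, 0.0]
grip_width: 0.0284
gripper_force: 30.4
```

```bash
python3 - <<'E'
from h import *
a,d=shot('side'); P=cloud('side',d); s=env.observe(); print(s['position'],s['ft_force'])
cv2.imwrite('pics/c4.png',cv2.resize(a[60:220,240:400,::-1],(600,600)))
E
```

```text
[0.45295549 0.11726578 0.09498735] [-0.83496439 -0.69610678  0.74917778]
```

View pics/c4.png

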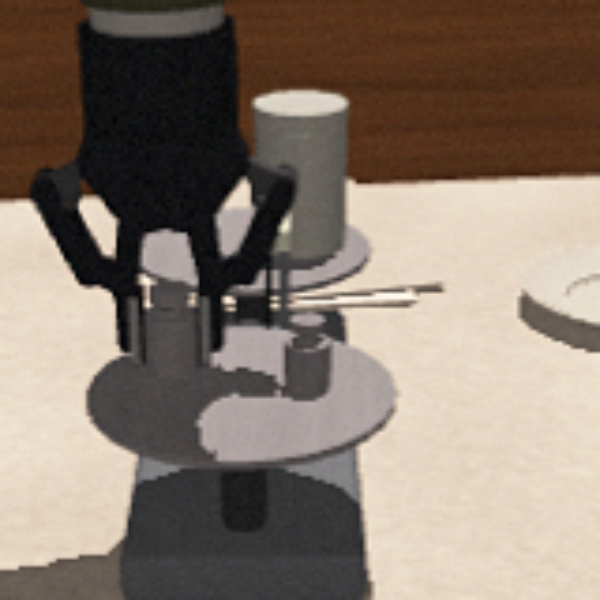

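The weight stands at the pan surface at about (286,157), and the load on the wrist has gone. I'll go 2 mm further, open, and rise.

Request:
servo_tool([
  {"tx":0,"ty":0,"tz":-0.2,"yaw":0,"claw":2},
  {"tx":0,"ty":0,"tz":0,"yaw":0,"claw":3.2},
  {"tx":0,"ty":0,"tz":0,"yaw":0,"claw":3.6},
  {"tx":0,"ty":0,"tz":0,"yaw":0,"claw":4.2},
  {"tx":0,"ty":0,"tz":0,"yaw":0,"claw":5},
  {"tx":0,"ty":0,"tz":0,"yaw":0,"claw":5},
  {"tx":0,"ty":0,"tz":1,"yaw":0,"claw":5},
  {"tx":0,"ty":0,"tz":2,"yaw":0,"claw":5},
  {"tx":0,"ty":0,"tz":3,"yaw":0,"claw":5},
  {"tx":0,"ty":0,"tz":2,"yaw":0,"claw":5},
])

```text
time_s: 9.25
position: [0.453, 0.1174, 0.1749]
tool_rot: [[0.122, 0.992, 0.002], [0.992, -0.122, 0.0], [0.0, 0.002, -1.0]]
ft_force: [0.1, -0.1, 0.2]
grip_width: 0.05
gripper_force: 0.0
```

```bash
python3 - <<'E'
from h import *
a,d=shot('side'); P=cloud('side',d); s=env.observe(); print(s['position'],s['ft_force'],s['grip_width'])
from scipy import ndimage as N
m=(d>0)&(P[...,2]>.118)&(P[...,2]<.162)&(P[...,1]>0)&(P[...,1]<.2)&(P[...,0]>.4)&(P[...,0]<.56)
L,k=N.label(m)
for i in range(1,k+1):
    q=P[L==i]
    if len(q)>40: print(np.argwhere(L==i).mean(0)[::-1].round(),len(q),q.min(0).round(3),q.max(0).round(3))
q=P[(d>0)&(P[...,2]>.095)&(P[...,2]<.115)&(P[...,1]>0)&(P[...,1]<.17)]; print('pan',np.median(q,0),q.min(0),q.max(0))
for n in ('side',):
    q=P[(d>0)&(P[...,2]>.008)&(P[...,2]<.06)&(abs(P[...,0]-.558)<.02)&(abs(P[...,1]+.309)<.02)]; print('50g',((q.min(0)+q.max(0))/2).round(4))
E
```

```text
[0.45424745 0.11744163 0.17753369] [0.44857432 1.11665131 3.21321046] 0.049942340986792996
[286. 146.] 302 [0.439 0.099 0.118] [0.468 0.128 0.156]
[322. 152.] 197 [0.509 0.071 0.118] [0.532 0.094 0.148]
pan [0.48351593 0.07456625 0.10847313] [0.05256989 0.00010248 0.09503597] [0.79538584 0.16975943 0.11496316]
50g [ 0.5578 -0.3104  0.0208]
```

The 200 g stands upright on the pan at (0.4535, ~0.115), and the pan is still raised. Now to the 50 g.

Request:
servo_tool([
  {"tx":0.4,"ty":-2,"tz":0,"yaw":0,"claw":5},
  {"tx":1,"ty":-4,"tz":0,"yaw":0,"claw":5},
  {"tx":1,"ty":-4,"tz":0,"yaw":0,"claw":5},
  {"tx":1,"ty":-4,"tz":0,"yaw":0,"claw":5},
  {"tx":1,"ty":-4,"tz":0,"yaw":0,"claw":5},
  {"tx":1,"ty":-4,"tz":0,"yaw":0,"claw":5},
  {"tx":1,"ty":-4,"tz":0,"yaw":0,"claw":5},
  {"tx":1,"ty":-4,"tz":0,"yaw":0,"claw":5},
  {"tx":1,"ty":-4,"tz":0,"yaw":0,"claw":5},
  {"tx":1,"ty":-4,"tz":0,"yaw":0,"claw":5},
  {"tx":1,"ty":-4,"tz":0,"yaw":0,"claw":5},
  {"tx":0,"ty":-0.7,"tz":0,"yaw":0,"claw":5},
  {"tx":0,"ty":0,"tz":-4,"yaw":0,"claw":5},
  {"tx":0,"ty":0,"tz":-4,"yaw":0,"claw":5},
  {"tx":0,"ty":0,"tz":-4,"yaw":0,"claw":5},
  {"tx":0,"ty":0,"tz":0,"yaw":0,"claw":5},
])

```text
time_s: 10.9
position: [0.5543, -0.3073, 0.0479]
tool_rot: [[0.122, 0.992, -0.008], [0.992, -0.122, 0.007], [0.006, -0.009, -1.0]]
ft_force: [-0.8, 0.2, -0.2]
grip_width: 0.0498
gripper_force: 0.0
```

Request:
servo_tool([
  {"tx":0,"ty":0,"tz":0,"yaw":0,"claw":5},
  {"tx":0,"ty":0,"tz":0,"yaw":0,"claw":5},
])

```text
time_s: 11.1
position: [0.5578, -0.3103, 0.0553]
tool_rot: [[0.122, 0.993, 0.003], [0.993, -0.122, -0.003], [-0.002, 0.004, -1.0]]
ft_force: [0.1, 0.1, 0.2]
grip_width: 0.0503
gripper_force: 0.0
```

Settled over the 50 g. Descending 7.3 cm to a reported z of about -0.018, then closing.

Request:
servo_tool([
  {"tx":0,"ty":0.1,"tz":-2,"yaw":0,"claw":5},
  {"tx":0,"ty":0,"tz":-2,"yaw":0,"claw":5},
  {"tx":0,"ty":0,"tz":-1.5,"yaw":0,"claw":5},
  {"tx":0,"ty":0,"tz":-1,"yaw":0,"claw":5},
  {"tx":0,"ty":0,"tz":-0.5,"yaw":0,"claw":5},
  {"tx":0,"ty":0,"tz":-0.3,"yaw":0,"claw":5},
  {"tx":0,"ty":0,"tz":0,"yaw":0,"claw":5},
  {"tx":0,"ty":0,"tz":0,"yaw":0,"claw":1},
  {"tx":0,"ty":0,"tz":0,"yaw":0,"claw":1},
  {"tx":0,"ty":0,"tz":0,"yaw":0,"claw":1},
  {"tx":0,"ty":0,"tz":0,"yaw":0,"claw":1},
  {"tx":0,"ty":0,"tz":0,"yaw":0,"claw":1},
  {"tx":0,"ty":0,"tz":0,"yaw":0,"claw":1},
], newtons=25)

```text
time_s: 12.4
position: [0.557, -0.309, -0.0194]
tool_rot: [[0.122, 0.992, 0.001], [0.992, -0.122, -0.001], [-0.001, 0.001, -1.0]]
ft_force: [-0.9, 0.5, 5.3]
grip_width: 0.0157
gripper_force: 26.7
```

Gripped at about 18 mm on the body. Lifting, then carrying to the pan target (0.447, 0.066).

Request:
servo_tool([
  {"tx":0,"ty":0,"tz":2,"yaw":0,"claw":1},
  {"tx":0,"ty":0,"tz":4,"yaw":0,"claw":1},
  {"tx":0,"ty":0,"tz":4,"yaw":0,"claw":1},
  {"tx":0,"ty":0,"tz":4,"yaw":0,"claw":1},
  {"tx":0,"ty":0,"tz":4,"yaw":0,"claw":1},
  {"tx":-1,"ty":3.5,"tz":0,"yaw":0,"claw":1},
  {"tx":-1,"ty":3.5,"tz":0,"yaw":0,"claw":1},
  {"tx":-1,"ty":3.5,"tz":0,"yaw":0,"claw":1},
  {"tx":-1,"ty":3.5,"tz":0,"yaw":0,"claw":1},
  {"tx":-1,"ty":3.5,"tz":0,"yaw":0,"claw":1},
  {"tx":-1,"ty":3.5,"tz":0,"yaw":0,"claw":1},
  {"tx":-1,"ty":3.5,"tz":0,"yaw":0,"claw":1},
  {"tx":-1,"ty":3.5,"tz":0,"yaw":0,"claw":1},
  {"tx":-1,"ty":3.5,"tz":0,"yaw":0,"claw":1},
  {"tx":-1,"ty":3.5,"tz":0,"yaw":0,"claw":1},
  {"tx":-1,"ty":2.5,"tz":0,"yaw":0,"claw":1},
  {"tx":0,"ty":0,"tz":0,"yaw":0,"claw":1},
  {"tx":0,"ty":0,"tz":0,"yaw":0,"claw":1},
])

```text
time_s: 14.2
position: [0.4467, 0.0665, 0.1598]
tool_rot: [[0.121, 0.993, 0.001], [0.993, -0.121, -0.0], [-0.0, 0.001, -1.0]]
ft_force: [0.7, -0.2, -1.7]
grip_width: 0.0161
gripper_force: 24.5
```

```bash
python3 - <<'E'
from h import *
a,d=shot('side'); P=cloud('side',d); s=env.observe(); print(s['position'],s['ft_force'],s['grip_width'],s['gripper_force'])
q=P[(d>0)&(P[...,2]>.16)&(P[...,2]<.215)&(abs(P[...,1]-.06)<.025)&(abs(P[...,0]-.447)<.008)]; print(q.min(0),q.max(0))
cv2.imwrite('pics/c5.png',cv2.resize(a[60:220,240:400,::-1],(600,600)))
E
```

```text
[0.44701495 0.06592822 0.15973174] [ 0.30363638 -0.13225304 -0.66394864] 0.01592558709025361 24.54435020685196
[0.43906043 0.05139773 0.17887651] [0.45499686 0.07278674 0.21384944]
```

View pics/c5.png

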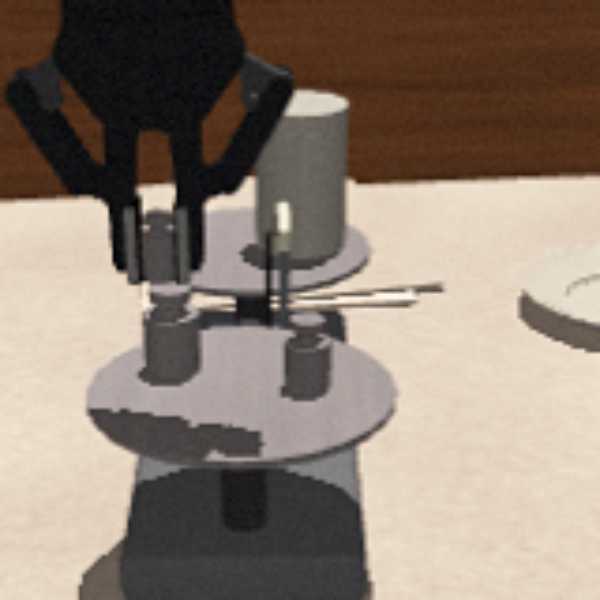

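The 50 g is held upright, underside at 0.179 (about (283,135)), and the 200 g and 100 g stand on the pan. Descending 7.1 cm and releasing gently.

Request:
servo_tool([
  {"tx":0,"ty":0,"tz":-2,"yaw":0,"claw":1},
  {"tx":0,"ty":0,"tz":-2,"yaw":0,"claw":1},
  {"tx":0,"ty":0,"tz":-1.5,"yaw":0,"claw":1},
  {"tx":0,"ty":0,"tz":-0.8,"yaw":0,"claw":1},
  {"tx":0,"ty":0,"tz":-0.4,"yaw":0,"claw":1},
  {"tx":0,"ty":0,"tz":-0.2,"yaw":0,"claw":1},
  {"tx":0,"ty":0,"tz":-0.2,"yaw":0,"claw":1},
  {"tx":0,"ty":0,"tz":0,"yaw":0,"claw":1},
  {"tx":0,"ty":0,"tz":0,"yaw":0,"claw":1.9},
  {"tx":0,"ty":0,"tz":0,"yaw":0,"claw":2.3},
  {"tx":0,"ty":0,"tz":0,"yaw":0,"claw":3},
  {"tx":0,"ty":0,"tz":0,"yaw":0,"claw":4},
  {"tx":0,"ty":0,"tz":0,"yaw":0,"claw":4},
  {"tx":0,"ty":0,"tz":1,"yaw":0,"claw":4},
  {"tx":0,"ty":0,"tz":2,"yaw":0,"claw":4},
  {"tx":0,"ty":0,"tz":3,"yaw":0,"claw":4},
  {"tx":0,"ty":0,"tz":3,"yaw":0,"claw":4},
  {"tx":0,"ty":0,"tz":0,"yaw":0,"claw":4},
  {"tx":0,"ty":0,"tz":0,"yaw":0,"claw":4},
])

```text
time_s: 16.15
position: [0.4467, 0.0664, 0.1791]
tool_rot: [[0.122, 0.992, 0.001], [0.992, -0.122, -0.0], [0.0, 0.001, -1.0]]
ft_force: [0.4, 0.1, -0.3]
grip_width: 0.0396
gripper_force: 0.0
```

```bash
python3 - <<'E'
from h import *
for t in range(2):
    a,d=shot('top'); P=cloud('top',d)
    for nm,(cx,cy) in(('R',(.4845,.0885)),('L',(.517,.3467))):
        r=np.hypot(P[...,0]-cx,P[...,1]-cy); q=P[(d>0)&(r<.075)&(P[...,2]>.08)&(P[...,2]<.118)]; print(nm,np.median(q[:,2]).round(4),len(q))
a,d=shot('side'); P=cloud('side',d)
q=P[(d>0)&(P[...,2]>.085)&(P[...,2]<.118)&(np.hypot(P[...,0]-.487,P[...,1]-.086)<.075)]; print('side R',np.median(q[:,2]).round(4),len(q))
s=env.observe(); print(s['time_s'],s['position'],s['ft_force'])
cv2.imwrite('pics/c6.png',cv2.resize(a[60:220,240:400,::-1],(600,600)))
E
```

```text
R 0.0994 103
L 0.1002 3924
R 0.0998 106
L 0.1 3916
side R 0.0994 1901
16.3 [0.4461437  0.06637286 0.17777348] [ 0.31555077 -0.14373216  0.23314972]
```

View pics/c6.png

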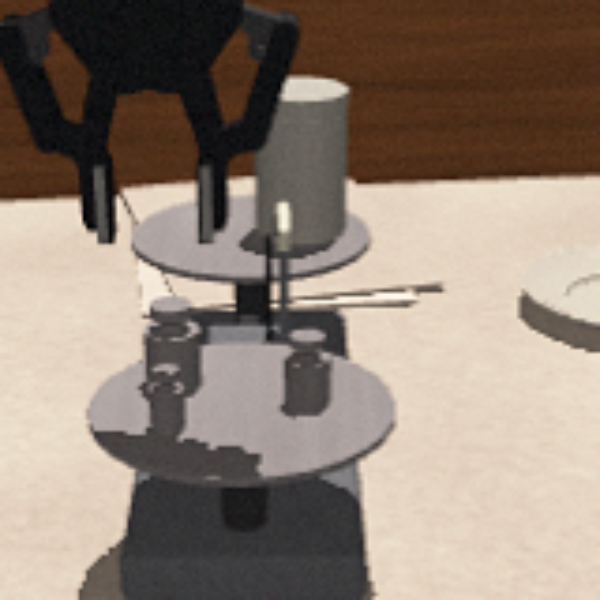

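Both weights stand on the pan (200 g at (286,155), 50 g at (284,168)). Both pans are at 0.100, so the beam is level, and the gripper is well clear. I'll wait a second to settle, recheck, then hand in.

Request:
servo_tool([
  {"tx":0,"ty":0,"tz":1,"yaw":0,"claw":4},
  {"tx":0,"ty":0,"tz":1,"yaw":0,"claw":4},
  {"tx":0,"ty":0,"tz":0,"yaw":0,"claw":4},
  {"tx":0,"ty":0,"tz":0,"yaw":0,"claw":4},
  {"tx":0,"ty":0,"tz":0,"yaw":0,"claw":4},
  {"tx":0,"ty":0,"tz":0,"yaw":0,"claw":4},
  {"tx":0,"ty":0,"tz":0,"yaw":0,"claw":4},
  {"tx":0,"ty":0,"tz":0,"yaw":0,"claw":4},
  {"tx":0,"ty":0,"tz":0,"yaw":0,"claw":4},
  {"tx":0,"ty":0,"tz":0,"yaw":0,"claw":4},
])

```text
time_s: 17.3
position: [0.4466, 0.0664, 0.1985]
tool_rot: [[0.122, 0.992, -0.0], [0.992, -0.122, 0.0], [0.0, -0.0, -1.0]]
ft_force: [0.3, -0.0, 0.1]
grip_width: 0.0403
gripper_force: 0.0
```

```bash
python3 - <<'E'
from h import *
a,d=shot('top'); P=cloud('top',d)
z=[]
for cx,cy in((.4845,.0885),(.517,.3467)):
    r=np.hypot(P[...,0]-cx,P[...,1]-cy); z.append(np.median(P[(d>0)&(r<.075)&(P[...,2]>.08)&(P[...,2]<.118)][:,2]))
tilt=(z[1]-z[0])/.26; print(z,tilt)
if abs(tilt)<.01: print(env.close_job())
E
```

```text
[np.float64(0.0997159331807348), np.float64(0.09987425967007513)] 0.0006089480359243555
the job is handed in; nothing more can be done
None
```

The 50 g and 200 g weights stand on the raised pan beside the 100 g weight, the beam measured level (tilt about 0.001 rad), and the job was handed in at about 17 s with the gripper clear; the reported tool height read about 43 mm too low, so I set the grasp heights from the cameras.

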